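# Test and sort keyed drive collars

## Task

Test each drive collar on the keyed shaft of the test stand, one after another in the order white, yellow, green, black, red (leaving out any that is missing): lower it over the shaft with its keyway on the key until it sits fully home on the shoulder. Its lug then points to the blue or the orange mark; lay the collar flat, hub up, on the sloping rack of that colour, whole within the deck and let go. Leave the other things on the table where they are.

Things in the scene. Friction and masses are not known exactly. Their poses are not given: they have to be found in the camera images.
- collar_white_centre (a point): White drive collar, loose, 160 g, 38 mm high: white round flange 64 mm across, 10 thick, with a lug 12 wide out to 42 mm from the axis; above it an aluminium hub 38 x 38 mm square to grip. Through bore 20 mm; keyway 8 wide out to 15.5 mm from the axis, in line with the lug (+x). Point: on the axis 19 mm above the underside; z up, x to the lug, hub sides along x and y. May be absent
- collar_yellow_centre (a point): Yellow drive collar, loose, 160 g, 38 mm high: yellow round flange 64 mm across, 10 thick, with a lug 12 wide out to 42 mm from the axis; above it an aluminium hub 38 x 38 mm square to grip. Through bore 20 mm; keyway 8 wide out to 15.5 mm from the axis, a quarter turn from the lug (+y). Point: on the axis 19 mm above the underside; z up, x to the lug, hub sides along x and y. May be absent
- collar_green_centre (a point): Green drive collar, loose, 160 g, 38 mm high: green round flange 64 mm across, 10 thick, with a lug 12 wide out to 42 mm from the axis; above it an aluminium hub 38 x 38 mm square to grip. Through bore 20 mm; keyway 8 wide out to 15.5 mm from the axis, a quarter turn from the lug (+y). Point: on the axis 19 mm above the underside; z up, x to the lug, hub sides along x and y. May be absent
- collar_black_centre (a point): Black drive collar, loose, 160 g, 38 mm high: black round flange 64 mm across, 10 thick, with a lug 12 wide out to 42 mm from the axis; above it an aluminium hub 38 x 38 mm square to grip. Through bore 20 mm; keyway 8 wide out to 15.5 mm from the axis, in line with the lug (+x). Point: on the axis 19 mm above the underside; z up, x to the lug, hub sides along x and y. May be absent
- collar_red_centre (a point): Red drive collar, loose, 160 g, 38 mm high: red round flange 64 mm across, 10 thick, with a lug 12 wide out to 42 mm from the axis; above it an aluminium hub 38 x 38 mm square to grip. Through bore 20 mm; keyway 8 wide out to 15.5 mm from the axis, in line with the lug (+x). Point: on the axis 19 mm above the underside; z up, x to the lug, hub sides along x and y. May be absent
- seat (a point): Test stand, fixed: upright shaft 18 mm in diameter rising 48 mm from a shoulder (last 7 mm tapered to 10 mm); a brass key 6 mm wide on one side reaches 14 mm from the axis and stops 12 mm below the tip. Point: on the axis at the shoulder's top, 18 mm above the table, where a seated collar's underside rests; z up, x towards the key
- test_stand: The same stand's round grey foot, 116 mm across, 12 thick; same axes, origin on the table; shoulder 40 mm across. Any collar seated with its keyway on the key has its lug towards the blue mark on the foot (+x) if its keyway is in line with the lug, or towards the orange mark (-y) if it is a quarter turn away
- deck_blue: Blue sloping deck of a fixed rack, 90 mm (its x) by 240 mm (its y), room for three collars side by side 80 mm apart, lugs not towards each other. Origin: centre of its upper surface, 52 mm above the table; z square to the deck, x up the slope (20 degrees), away from the robot, y to the left. A lip 6 mm high along the lower edge, inner face at x = -41 mm. Left or right: varies
- deck_orange: Orange sloping deck of a fixed rack, 90 mm (its x) by 240 mm (its y), room for three collars side by side 80 mm apart, lugs not towards each other. Origin: centre of its upper surface, 52 mm above the table; z square to the deck, x up the slope (20 degrees), away from the robot, y to the left. A lip 6 mm high along the lower edge, inner face at x = -41 mm. Left or right: varies
- staple_box: Bystander, loose: red staple box 36 x 58 x 19 mm; origin at the centre of its underside. Leave it alone
- marker_pen: Bystander, loose: blue and white marker pen 135 mm long, 17 mm thick; origin at the centre of its underside. Leave it alone
- rubber_stamp: Bystander, loose: wooden hand stamp 27 x 62 mm, 81 mm tall; origin at the centre of its underside. Leave it alone
- scissors: Bystander, loose: blue scissors lying flat, 199 mm long; origin at the centre of its underside. Leave it alone
There are look-alikes about, which are no part of the job. What is shaped like the part that bears collar_red_centre but turquoise is not meant.

How it is judged:
On the way, in this order (a step that is already met when the one before it is completed fails the run):
1. the white collar sits fully home on the test shaft: its underside within 3 mm of the shoulder, within 4 mm of the axis, upright within 0.08 rad (horizontal distance between collar_white_centre and seat below 0.004 m and z of collar_white_centre in the frame of seat below 0.022 m and angle between collar_white_centre's own z axis and vertical below 0.08 rad), for 0.2 s.
2. the yellow collar sits fully home on the test shaft: its underside within 3 mm of the shoulder, within 4 mm of the axis, upright within 0.08 rad (horizontal distance between collar_yellow_centre and seat below 0.004 m and z of collar_yellow_centre in the frame of seat below 0.022 m and angle between collar_yellow_centre's own z axis and vertical below 0.08 rad), for 0.2 s.
3. the green collar sits fully home on the test shaft: its underside within 3 mm of the shoulder, within 4 mm of the axis, upright within 0.08 rad (horizontal distance between collar_green_centre and seat below 0.004 m and z of collar_green_centre in the frame of seat below 0.022 m and angle between collar_green_centre's own z axis and vertical below 0.08 rad), for 0.2 s.
4. the black collar sits fully home on the test shaft: its underside within 3 mm of the shoulder, within 4 mm of the axis, upright within 0.08 rad (horizontal distance between collar_black_centre and seat below 0.004 m and z of collar_black_centre in the frame of seat below 0.022 m and angle between collar_black_centre's own z axis and vertical below 0.08 rad), for 0.2 s.
5. the red collar sits fully home on the test shaft: its underside within 3 mm of the shoulder, within 4 mm of the axis, upright within 0.08 rad (horizontal distance between collar_red_centre and seat below 0.004 m and z of collar_red_centre in the frame of seat below 0.022 m and angle between collar_red_centre's own z axis and vertical below 0.08 rad), for 0.2 s.
At the end, for the whole second after the job is handed in: All present collars lie at rest, hub up, flat (0.1 rad) on the deck of their colour (white, black, red: blue; yellow, green: orange): centre 15.5 to 22.5 mm above the deck (19 when flat), within 18 mm of its middle across the slope and 90 mm along it (x of collar_white_centre in the frame of deck_blue between -0.018 and 0.018 m and y of collar_white_centre in the frame of deck_blue between -0.09 and 0.09 m and z of collar_white_centre in the frame of deck_blue between 0.0155 and 0.0225 m and angle between the z axis of each of collar_white_centre, collar_black_centre, collar_red_centre and the z axis of deck_blue, either way round below 0.1 rad and linear speed of each of collar_white, collar_yellow, collar_green, collar_black, collar_red below 0.02 m/s and angle between each of collar_white_centre, collar_yellow_centre, collar_green_centre, collar_black_centre, collar_red_centre's own z axis and vertical below 0.8 rad and x of collar_yellow_centre in the frame of deck_orange between -0.018 and 0.018 m and y of collar_yellow_centre in the frame of deck_orange between -0.09 and 0.09 m and z of collar_yellow_centre in the frame of deck_orange between 0.0155 and 0.0225 m and angle between the z axis of each of collar_yellow_centre, collar_green_centre and the z axis of deck_orange, either way round below 0.1 rad and x of collar_green_centre in the frame of deck_orange between -0.018 and 0.018 m and y of collar_green_centre in the frame of deck_orange between -0.09 and 0.09 m and z of collar_green_centre in the frame of deck_orange between 0.0155 and 0.0225 m and x of collar_black_centre in the frame of deck_blue between -0.018 and 0.018 m and y of collar_black_centre in the frame of deck_blue between -0.09 and 0.09 m and z of collar_black_centre in the frame of deck_blue between 0.0155 and 0.0225 m and x of collar_red_centre in the frame of deck_blue between -0.018 and 0.018 m and y of collar_red_centre in the frame of deck_blue between -0.09 and 0.09 m and z of collar_red_centre in the frame of deck_blue between 0.0155 and 0.0225 m); the robot touches nothing.
It fails at once if the staple box is moved more than 4 cm (distance of staple_box from where it was at the start of the episode above 0.04 m).
It fails at once if the marker pen is moved more than 4 cm (distance of marker_pen from where it was at the start of the episode above 0.04 m).
It fails at once if the rubber stamp is moved more than 4 cm (distance of rubber_stamp from where it was at the start of the episode above 0.04 m).
It fails at once if the scissors is moved more than 4 cm (distance of scissors from where it was at the start of the episode above 0.04 m).
Of collar_white, collar_yellow, collar_green, collar_black, collar_red only 4 to 5 are there at a start; the rules pass over those that are not, and their reading is None.
At some moment in a run one of collar_black, collar_red may be knocked a few centimetres aside while the robot is not near it.
Once in a run the grip may slacken for a moment while it holds something.
It also fails if it takes over 210 s, if anything falls off the work surface, if the arm or the gripper's body presses on something with over 40 N, if the wrist force passes 120 N, or if a joint passes its speed limit or range.

## Robot

A 6-joint arm with a two-finger parallel gripper is mounted at the origin on a cart in front of the work surface, level with it; the furniture and walls round the work are solid. World frame = base frame: x ahead of the robot, y to its left, z up, the work surface at z = 0. Lengths are in m, angles in rad, forces in N, time in s.
With the tool pointing down it reaches from about 0.35 to 0.975 m from the base axis. Payload 7.1 kg.
Tool frame: the origin (TCP) lies midway between the tips of the shut fingers; the grasp point (between the pads) lies 19 mm behind it; z points along the fingers, y is the line along which they close (so a half turn about z gives the same grasp; the last joint's range is limited). The gripper opens to 88 mm and grips with 3 to 60 N. Pads are 20 mm wide; open, the fingers measure 115 mm over their backs; the gripper's body (75 mm by 178 mm) begins 61 mm behind the grasp point.
Start: joints at [-1.276, 0.423, 1.63, -0, 1.089, -0.019], TCP at [0.193, -0.594, 0.223] pointing down, gripper open.
Joint ranges: [-3, 3], [-0.9, 2.11], [0.09, 2.58], [-1.31, 4.45], [0.11, 2.69], [-2.54, 2.54]. Speed limits (rad/s): [2.39, 2.39, 3.01, 3.14, 3.14, 3.14].

## Interface

Orientations are given as a unit quaternion [w, x, y, z].
In Python, from station import move_pose, movel, movej, command_gripper, wait, inverse_kinematics, read_camera, camera_info, MotionError, job_done, get_time, get_joint_pos, get_qvel, get_effort, get_tcp_pos, get_ee_rot, get_ft_force, get_ft_torque, get_grip_width, get_finger_force gives the robot as it stands. Calls block until the motion is done:
- move_pose(position, orientation): joint-space move of the TCP to a pose.
- movel(position, frame=None, v=0.15, until_force=None): straight line of the TCP; frame=None keeps the orientation; v is the mean speed in m/s. With until_force (N) it stops when the force on the tool has changed by that much, and returns True; else False.
- movej(angles): joint-space move.
- command_gripper(opening): opening from 0.0 (shut) to 1.0 (fully open); the grip force is fixed at half the most; returns when the fingers have stopped.
- wait(seconds).
- inverse_kinematics(position, orientation): joint angles nearest the present ones, or None.
- read_camera(name): name is "side" or "top" or "wrist"; returns the picture (480x640x3 uint8, red, green, blue); there is no depth.
- camera_info(name): a dict with "intrinsics" (3x3 intrinsics, pixels), "T" (4x4, takes a point from camera to world coordinates); the wrist camera has in their place "tool_from_camera" (4x4, takes a point from camera to tool coordinates, whose origin is the TCP and whose axes are the flange's). Camera axes: x right, y up, looking along -z (the intrinsics and any distortion apply to the point x, -y, -z); pixel columns grow to the right and rows downward; lengths in m; the calibration is good to about 2 mm. A picture is of the moment at which its call begins: read the wrist's pose just before it. camera_info takes no time and is no camera call.
A pose or a line that the arm cannot do raises MotionError and nothing moves.
- job_done(): hands the job in; it is judged then, once.
Readings, each from a call of its own:
- get_time(): time.
- get_joint_pos(): joint angles.
- get_qvel(): joint speeds.
- get_effort(): joint torques, N m.
- get_tcp_pos(): TCP position.
- get_ee_rot(): TCP orientation.
- get_ft_force(): force on the tool from outside, world axes, zero at the start.
- get_ft_torque(): the same for the moment, N m.
- get_grip_width(): opening from 0.0 (shut) to 1.0 (fully open).
- get_finger_force(): force on a finger pad.
Only numpy, scipy, OpenCV 4.12 (cv2) and the standard library are available. Lean on these libraries where they do the work, as an engineer would, in place of code of your own. Each camera call takes 0.05 s, during which the arm holds its last target. There are 200 camera calls.

## Working session

There is one attempt and no reset: what is moved stays moved. The work goes in short steps, each a Python script; the robot and the scene stay as the last script left them, time stands still between calls to the robot, and variables do not carry over. Pictures are saved under pics/ and viewed, at most 14 in all, crops included, and the job is handed in when it is done.

```bash
ls; mkdir -p pics; python3 - <<'E'
from station import *
import cv2,numpy as np
for n in ["top","side","wrist"]:
    im=read_camera(n); cv2.imwrite(f"pics/{n}0.png",im[:,:,::-1]); print(n,im.shape,camera_info(n))
print(get_time(),get_ee_rot(),get_grip_width())
E
```

```text
pics
top (480, 640, 3) {'intrinsics': array([[588.15630467,   0.        , 325.38956422],
       [  0.        , 588.15630467, 234.65957007],
       [  0.        ,   0.        ,   1.        ]]), 'T': array([[ 2.86225131e-03,  9.95228503e-01, -9.75296549e-02,
         3.40971089e-01],
       [-9.99916704e-01,  1.62092102e-03, -1.28045782e-02,
        -9.63489119e-02],
       [-1.25853933e-02,  9.75581810e-02,  9.95150245e-01,
         1.74310593e+00],
       [ 0.00000000e+00,  0.00000000e+00,  0.00000000e+00,
         1.00000000e+00]])}
side (480, 640, 3) {'intrinsics': array([[533.44559565,   0.        , 319.03397564],
       [  0.        , 533.44559565, 243.04150984],
       [  0.        ,   0.        ,   1.        ]]), 'T': array([[-0.99958553,  0.02603615, -0.0122833 ,  0.4779474 ],
       [-0.02258786, -0.44479127,  0.89534938,  1.209079  ],
       [ 0.01784795,  0.89525574,  0.44519502,  0.72733055],
       [ 0.        ,  0.        ,  0.        ,  1.        ]])}
wrist (480, 640, 3) {'intrinsics': array([[362.48616019,   0.        , 322.61873606],
       [  0.        , 362.48616019, 242.02664194],
       [  0.        ,   0.        ,   1.        ]]), 'tool_from_camera': array([[-5.08552868e-04,  9.59063502e-01,  2.83190642e-01,
         7.69149095e-02],
       [ 9.99999578e-01,  2.70968527e-04,  8.78124456e-04,
        -2.62899119e-04],
       [ 7.65441365e-04,  2.83190969e-01, -9.59063235e-01,
        -1.61766451e-01],
       [ 0.00000000e+00,  0.00000000e+00,  0.00000000e+00,
         1.00000000e+00]])}
0.15 [-5.36371499e-04  9.87716009e-01  1.56258734e-01 -8.18423878e-05] 0.9999238607941299
```

View pics/top0.png

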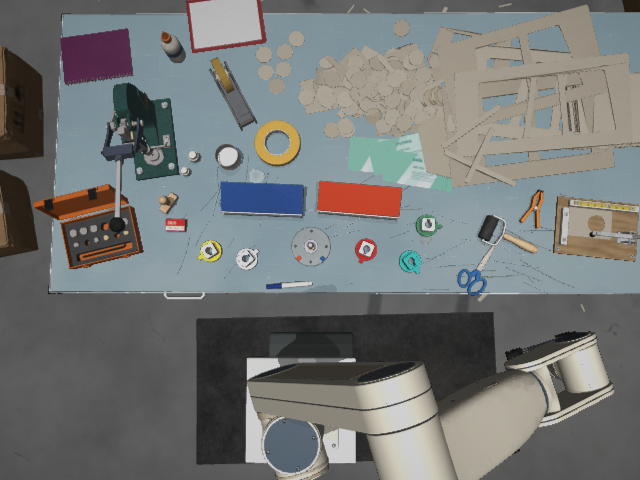

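View pics/side0.png

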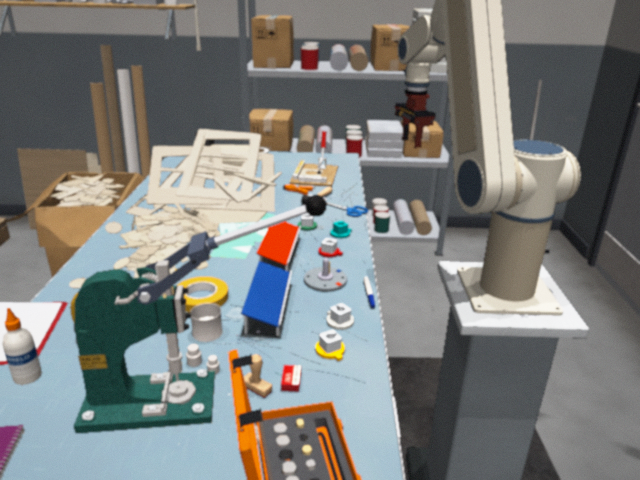

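Candidates in the top view are:
- white collar at (246,259)
- yellow collar at (210,251)
- green collar at (428,225)
- red collar at (366,249)
- turquoise look-alike at (411,261), which I'll ignore
- white mug (228,156) and black roller (492,230), neither of them collars

No black collar is visible. The blue rack is at (262,198), the orange rack at (360,199) and the stand at (311,246).

```bash
cat > h.py <<'E'
from station import *
import numpy as np, cv2
from scipy.spatial.transform import Rotation as Rn
def quat(R): q=Rn.from_matrix(R).as_quat(); return np.array([q[3],q[0],q[1],q[2]])
def mat(q): return Rn.from_quat([q[1],q[2],q[3],q[0]]).as_matrix()
def down(yaw): return quat(Rn.from_euler('z',yaw).as_matrix()@np.diag([1.,-1,-1]))
def look(name,save=None):
    if name=="wrist":
        p,q=np.array(get_tcp_pos()),get_ee_rot()
        T=np.eye(4);T[:3,:3]=mat(q);T[:3,3]=p
    im=read_camera(name); ci=camera_info(name)
    T=T@ci["tool_from_camera"] if name=="wrist" else ci["T"]
    if save: cv2.imwrite(f"pics/{save}.png",im[:,:,::-1])
    return im,ci["intrinsics"],T
def rays(uv,K,T):
    uv=np.atleast_2d(np.asarray(uv,float)); d=np.c_[(uv[:,0]-K[0,2])/K[0,0],-(uv[:,1]-K[1,2])/K[1,1],-np.ones(len(uv))]
    return T[:3,3],d@T[:3,:3].T
def onplane(uv,K,T,z):
    o,d=rays(uv,K,T); return o+d*((z-o[2])/d[:,2])[:,None]
def proj(P,K,T):
    c=(np.atleast_2d(P)-T[:3,3])@T[:3,:3]; return np.c_[K[0,2]-K[0,0]*c[:,0]/c[:,2],K[1,2]+K[1,1]*c[:,1]/c[:,2]]
E
python3 - <<'E'
from h import *
im,K,T=look("top")
for n,uv,z in [("white",(246,259),.02),("yellow",(210,251),.02),("green",(428,225),.02),("red",(366,249),.02),("turq",(411,261),.02),("stand",(311,246),.012),("blue",(262,198),.052),("orange",(360,199),.052),("pen",(290,285),0)]:
    print(n,onplane(uv,K,T,z).round(3))
move_pose([.5,-.06,.30],down(np.pi/2)); print(get_time()); look("wrist","w1")
E
```

```text
white [[0.438 0.159 0.02 ]]
yellow [[0.461 0.265 0.02 ]]
green [[ 0.539 -0.376  0.02 ]]
red [[ 0.468 -0.193  0.02 ]]
turq [[ 0.433 -0.325  0.02 ]]
stand [[ 0.477 -0.032  0.012]]
blue [[0.614 0.11  0.052]]
orange [[ 0.611 -0.175  0.052]]
pen [[0.362 0.03  0.   ]]
2.4167
```

View pics/w1.png

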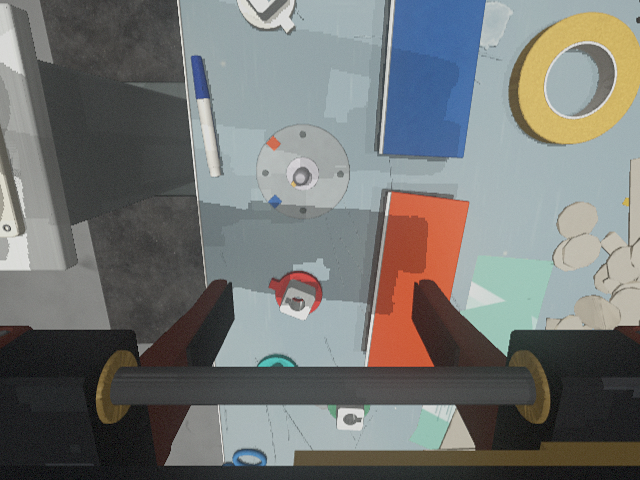

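The wrist view shows:
- stand at (303,172), blue mark (275,201), orange mark (273,144)
- red collar at (299,295), with its lug to the left
- turquoise look-alike at (277,362)
- pen at (205,115)
- blue deck at (435,75), orange deck at (420,270)

Next I'll look at each item close up.

```bash
python3 - <<'E'
from h import *
P=dict(stand=(.477,-.032),white=(.438,.159),yellow=(.461,.265),red=(.468,-.193),green=(.539,-.376))
tiles=[]; D={}
for n,(x,y) in P.items():
    for k,dy in enumerate((0,-.05)):
        move_pose([x,y+dy,.20],down(np.pi/2)); im,K,T=look("wrist"); D[n+str(k)]=im; D[n+str(k)+"T"]=T
        c=proj([[x,y,.02]],K,T)[0]; u,v=int(c[0]),int(c[1])
        if k==0:
            t=np.zeros((200,200,3),np.uint8); s=im[max(v-100,0):v+100,max(u-100,0):u+100,::-1]; t[:s.shape[0],:s.shape[1]]=s; tiles.append(t); print(n,u-100,v-100)
D["K"]=K; np.savez("looks.npz",**D)
tiles.append(tiles[0]*0); m=np.vstack([np.hstack(tiles[:3]),np.hstack(tiles[3:6])])
cv2.imwrite("pics/m1.png",cv2.resize(m,None,fx=1.33,fy=1.33,interpolation=cv2.INTER_CUBIC)); print(get_time())
E
```

```text
stand 222 118
white 223 119
yellow 224 118
red 223 120
green 224 121
8.8583
```

View pics/m1.png

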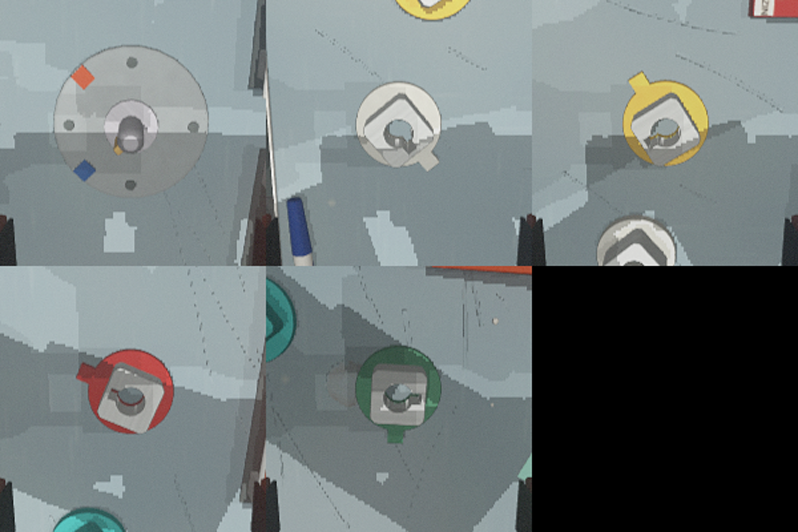

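The close-ups confirm the choice: white, yellow, red and green collars all have a square hub and visible keyway, and turquoise is separate. The stand's marks are clear. Next I'll measure the collars and stand, then view the decks.

```bash
cat >> h.py <<'E'
from scipy.optimize import least_squares
def mask(im,n):
    h,s,v=[c.astype(int) for c in cv2.split(cv2.cvtColor(cv2.GaussianBlur(im,(3,3),0),cv2.COLOR_RGB2HSV))]
    m={"white":(s<28)&(v>110),"yellow":(h>18)&(h<32)&(s>110),"green":(h>58)&(h<82)&(s>70)&(v>25),
       "red":((h<6)|(h>174))&(s>140),"blue":(h>105)&(h<125)&(s>120),"orange":(h>=3)&(h<14)&(s>120)}[n]
    return m.astype(np.uint8)
def blob(m,uv,r=60,amin=15):
    n,lab,st,c=cv2.connectedComponentsWithStats(m)
    k=[i for i in range(1,n) if st[i,4]>=amin and np.hypot(*(c[i]-uv))<r]
    if not k: return None,None
    i=max(k,key=lambda i:st[i,4]); return c[i],(lab==i).astype(np.uint8)
def tri(uv1,T1,uv2,T2,K):
    A=[];b=[]
    for uv,T in ((uv1,T1),(uv2,T2)):
        o,d=rays(uv,K,T); d=d[0]/np.linalg.norm(d[0]); Q=np.eye(3)-np.outer(d,d); A.append(Q); b.append(Q@o)
    return np.linalg.lstsq(np.vstack(A),np.hstack(b),rcond=None)[0]
def collar(im,K,T,n,xy,z0=0.0,r=60):
    """flange circle centre and lug angle, flange top at z0+.010"""
    _,m=blob(mask(im,n),proj([[*xy,z0+.01]],K,T)[0],r,150)
    if m is None: return None
    cs=max(cv2.findContours(m,cv2.RETR_EXTERNAL,cv2.CHAIN_APPROX_NONE)[0],key=cv2.contourArea)[:,0]
    P=onplane(cs,K,T,z0+.01)[:,:2]
    hull=cv2.convexHull(P.astype(np.float32))[:,0]
    c0=np.median(P,0)
    f=least_squares(lambda c:np.hypot(*(P-c).T)-.032,c0,loss="soft_l1",f_scale=.0007).x
    rr=np.hypot(*(P-f).T); L=P[rr>.0365]
    a=np.arctan2(*(L.mean(0)-f)[::-1]) if len(L)>2 else None
    return f,a,np.std(rr[rr<.034]),len(L)
def stand(im,K,T,xy):
    u=proj([[*xy,.012]],K,T)[0]
    b,_=blob(mask(im,"blue"),u,70,30); o,_=blob(mask(im,"orange"),u,70,30)
    B,O=onplane([b,o],K,T,.012)[:,:2]
    d=B-O; M=(B+O)/2; per=np.array([-d[1],d[0]])/2   # centre = M + 90deg turn to key side
    C=min((M+per,M-per),key=lambda c:np.hypot(*(c-xy)))
    a=np.arctan2(*(B-C)[::-1]); a2=np.arctan2(*(O-C)[::-1])+np.pi/2
    return C,a,a2,b,o
E
python3 - <<'E'
from h import *
D=np.load("looks.npz"); K=D["K"]
P=dict(stand=(.477,-.032),white=(.438,.159),yellow=(.461,.265),red=(.468,-.193),green=(.539,-.376))
for n,xy in P.items():
    R=[]
    for k in "01":
        im,T=D[n+k],D[n+k+"T"]
        r=stand(im,K,T,xy) if n=="stand" else collar(im,K,T,n,xy); R.append((r,T)); print(n,k,[np.round(x,4) for x in r])
    (a,T1),(b,T2)=R
    if n=="stand": print("marks tri",tri(a[3],T1,b[3],T2,K).round(4),tri(a[4],T1,b[4],T2,K).round(4))
    else:
        print("tri",tri(proj([[*a[0],.01]],K,T1),T1,proj([[*b[0],.01]],K,T2),T2,K).round(4))
E2=dict(blue=(.614,.11),orange=(.611,-.175)); tl=[]
for n,(x,y) in E2.items():
    R=[]
    for dy in (.03,-.05):
        move_pose([x-.0,y+dy,.33],down(np.pi/2)); im,K,T=look("wrist")
        c,m=blob(mask(im,n),proj([[x,y,.05]],K,T)[0],120,2000)
        cs=max(cv2.findContours(m,cv2.RETR_EXTERNAL,cv2.CHAIN_APPROX_NONE)[0],key=cv2.contourArea)
        q=cv2.approxPolyDP(cv2.convexHull(cs),8,True)[:,0]; print(n,len(q),cv2.contourArea(cs),q.tolist()); R.append((q,T))
        for p in q: cv2.circle(im,tuple(map(int,p)),3,(0,255,0),1)
    tl.append(im[:,:,::-1])
cv2.imwrite("pics/decks.png",cv2.resize(np.hstack(tl),(800,300),interpolation=cv2.INTER_AREA)); print(get_time())
E
```

```text
stand 0 [array([ 0.4747, -0.0273]), np.float64(-2.3687), np.float64(3.9145), array([285.225 , 246.3125]), array([283.9441, 175.4965])]
stand 1 [array([ 0.4743, -0.0272]), np.float64(-2.3716), np.float64(3.9115), array([281.5273, 195.0909]), array([280., 119.])]
marks tri [ 0.4391 -0.0613  0.0153] [0.4397 0.0084 0.0115]Traceback (most recent call last):
  File "<stdin>", line 8, in <module>
TypeError: 'NoneType' object is not iterable
```

```bash
python3 - <<'E'
from h import *
D=np.load("looks.npz"); im=D["white0"]
hs=cv2.cvtColor(im,cv2.COLOR_RGB2HSV)
for u,v in [(223+78,119+85),(223+122,119+120),(223+100,119+115),(223+100,119+85),(223+40,119+80),(223+60,119+150),(223+150,119+40)]: print(u,v,hs[v,u],im[v,u])
E
```

```text
301 204 [ 30  11 211] [211 211 202]
345 239 [ 30  12 185] [185 185 176]
323 234 [ 40   4 174] [173 174 171]
323 204 [ 50   4 208] [206 208 205]
263 199 [ 94  25 165] [149 163 165]
283 269 [ 94  27 144] [129 142 144]
373 159 [ 94  20 179] [165 177 179]
```

```bash
sed -i 's/"white":(s<28)&(v>110)/"white":((s<9)|((h<80)\&(s<30)))\&(v>90)/' h.py
python3 - <<'E'
from h import *
D=np.load("looks.npz"); K=D["K"]
P=dict(white=(.438,.159),yellow=(.461,.265),red=(.468,-.193),green=(.539,-.376))
for n,xy in P.items():
    R=[]
    for k in "01":
        im,T=D[n+k],D[n+k+"T"]
        r=collar(im,K,T,n,xy); R.append((r,T)); print(n,k,r and [np.round(x,4) for x in r])
    (a,T1),(b,T2)=R
    if a and b: print("tri",tri(proj([[*a[0],.01]],K,T1),T1,proj([[*b[0],.01]],K,T2),T2,K).round(4))
E2=dict(blue=(.614,.11),orange=(.611,-.175)); tl=[]
for n,(x,y) in E2.items():
    R=[]
    for dy in (.03,-.05):
        move_pose([x-.0,y+dy,.33],down(np.pi/2)); im,K,T=look("wrist")
        c,m=blob(mask(im,n),proj([[x,y,.05]],K,T)[0],120,2000)
        cs=max(cv2.findContours(m,cv2.RETR_EXTERNAL,cv2.CHAIN_APPROX_NONE)[0],key=cv2.contourArea)
        q=cv2.approxPolyDP(cv2.convexHull(cs),8,True)[:,0]; print(n,len(q),cv2.contourArea(cs),q.tolist()); R.append((q,T))
        np.savez(f"deck_{n}_{int(dy>0)}.npz",im=im,T=T,K=K)
        im=im.copy()
        for p in q: cv2.circle(im,tuple(map(int,p)),3,(0,255,0),1)
    tl.append(im[:,:,::-1])
cv2.imwrite("pics/decks.png",np.hstack([t[:400,200:600] for t in tl])); print(get_time())
E
```

```text
white 0 [array([0.4372, 0.1631]), np.float64(-0.8803), np.float64(0.0005), np.int64(16)]
white 1 [array([0.4372, 0.1625]), np.float64(-0.8761), np.float64(0.0004), np.int64(16)]
tri [0.4372 0.1623 0.0061]
yellow 0 [array([0.4596, 0.2712]), np.float64(2.1174), np.float64(0.004), np.int64(16)]
yellow 1 [array([0.4599, 0.2712]), np.float64(2.1272), np.float64(0.0008), np.int64(16)]
tri [0.4598 0.2711 0.0097]Traceback (most recent call last):
  File "<stdin>", line 8, in <module>
    return _wrapfunc(a, 'round', decimals=decimals, out=out)
    return _wrapit(obj, method, *args, **kwds)
    result = getattr(arr, method)(*args, **kwds)
TypeError: unsupported operand type(s) for *: 'NoneType' and 'float'
```

```bash
python3 - <<'E'
from h import *
D=np.load("looks.npz"); K=D["K"]
P=dict(red=(.468,-.193),green=(.539,-.376))
for n,xy in P.items():
    for k in "01":
        im,T=D[n+k],D[n+k+"T"]
        r=collar(im,K,T,n,xy); print(n,k,r)
    im,T=D[n+"0"],D[n+"0T"]; u,v=proj([[*xy,.01]],K,T)[0].astype(int); hs=cv2.cvtColor(im,cv2.COLOR_RGB2HSV)
    print(hs[v-25:v+45:6,u-40:u+40:6].reshape(-1,14,3)[:, :, :].tolist() if n=="red" else "")
E2=dict(blue=(.614,.11),orange=(.611,-.175)); tl=[]
for n,(x,y) in E2.items():
    for dy in (.03,-.05):
        move_pose([x-.0,y+dy,.33],down(np.pi/2)); im,K,T=look("wrist")
        c,m=blob(mask(im,n),proj([[x,y,.05]],K,T)[0],120,2000)
        cs=max(cv2.findContours(m,cv2.RETR_EXTERNAL,cv2.CHAIN_APPROX_NONE)[0],key=cv2.contourArea)
        q=cv2.approxPolyDP(cv2.convexHull(cs),8,True)[:,0]; print(n,len(q),cv2.contourArea(cs),q.tolist())
        np.savez(f"deck_{n}_{int(dy>0)}.npz",im=im,T=T,K=K)
        im=im.copy()
        for p in q: cv2.circle(im,tuple(map(int,p)),3,(0,255,0),1)
    tl.append(im[:,:,::-1])
cv2.imwrite("pics/decks.png",np.hstack([t[:400,200:600] for t in tl])); print(get_time())
E
```

```text
red 0 (array([ 0.46168988, -0.19264116]), None, np.float64(0.0030421335871714927), 0)
red 1 (array([ 0.46369135, -0.19189017]), np.float64(2.6694484260954976), np.float64(0.0036305837203623958), 15)
[[[98, 33, 115], [96, 23, 112], [93, 25, 111], [179, 124, 119], [1, 154, 181], [0, 75, 149], [1, 158, 184], [0, 147, 180], [1, 150, 190], [1, 152, 189], [0, 147, 151], [96, 28, 172], [97, 25, 172], [96, 24, 172]], [[0, 134, 120], [0, 125, 120], [0, 129, 119], [0, 133, 119], [1, 97, 113], [30, 3, 191], [0, 0, 112], [75, 5, 112], [1, 151, 183], [1, 156, 188], [1, 151, 191], [95, 24, 141], [96, 28, 185], [95, 23, 185]], [[1, 155, 158], [1, 142, 133], [1, 135, 136], [0, 143, 130], [50, 6, 136], [45, 7, 139], [45, 7, 139], [60, 4, 138], [40, 6, 124], [30, 2, 110], [1, 139, 173], [1, 159, 197], [98, 27, 188], [96, 27, 187]], [[97, 24, 138], [4, 39, 98], [2, 144, 147], [2, 152, 146], [60, 4, 140], [24, 9, 138], [30, 6, 162], [30, 6, 173], [30, 6, 170], [53, 6, 172], [48, 7, 179], [1, 145, 153], [96, 29, 169], [97, 27, 167]], [[94, 25, 141], [0, 79, 113], [0, 155, 143], [70, 6, 125], [45, 9, 112]
[... 1368 characters left out ...]
137], [96, 30, 138]], [[99, 30, 138], [96, 30, 136], [96, 28, 136], [94, 30, 137], [95, 34, 137], [97, 31, 140], [94, 30, 138], [96, 26, 137], [97, 31, 138], [95, 24, 137], [94, 30, 136], [96, 29, 140], [98, 28, 136], [96, 28, 136]]]
green 0 (array([ 0.53752068, -0.37224198]), None, np.float64(0.003943003980704983), 0)
green 1 (array([ 0.53748001, -0.37168902]), np.float64(-1.6164563861453987), np.float64(0.0009790676050874757), 15)

blue 4 11859.5 [[294, 119], [362, 122], [348, 312], [290, 299]]
blue 4 13932.0 [[363, 40], [351, 252], [291, 245], [291, 44]]
orange 4 12169.0 [[298, 119], [367, 125], [344, 315], [286, 300]]
orange 4 14221.0 [[297, 43], [370, 45], [346, 256], [284, 243]]
12.825
```

View pics/decks.png

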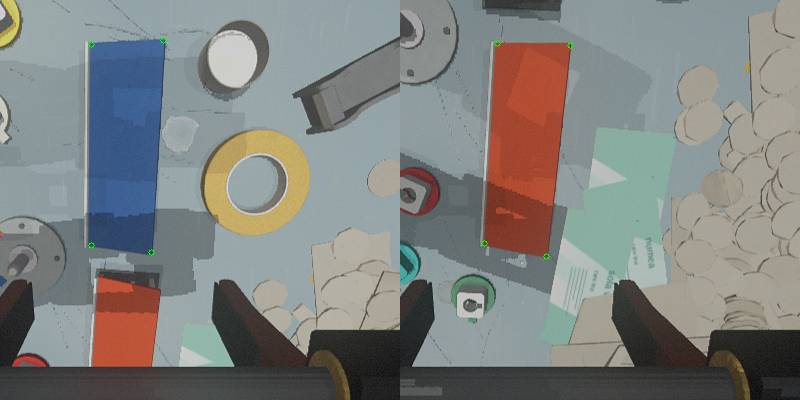

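Blue deck corners in the left tile are (92,44), (163,41), (151,252) and (91,245). Orange deck corners in the right tile are (497,44), (570,45), (546,256) and (485,243). The lip is on the left, robot side of both. Next I'll triangulate the corners.

```bash
sed -i 's/(s>140),"blue"/(s>85),"blue"/; s/"green":(h>58)&(h<82)&(s>70)&(v>25)/"green":(h>55)\&(h<82)\&(s>60)/' h.py
python3 - <<'E'
s=open("h.py").read()
a=s.index("    _,m=blob(mask(im,n),proj([[*xy,z0"); b=s.index("    P=onplane(cs,K,T,z0+.01)")
s=s[:a]+'''    m=cv2.morphologyEx(mask(im,n),cv2.MORPH_CLOSE,np.ones((3,3)))
    _,m=blob(m,proj([[*xy,z0+.01]],K,T)[0],r,150)
    if m is None: return None
    cs=np.vstack(cv2.findContours(m,cv2.RETR_EXTERNAL,cv2.CHAIN_APPROX_NONE)[0])[:,0]
'''+s[b:]
s=s.replace("    hull=cv2.convexHull(P.astype(np.float32))[:,0]\n    c0=np.median(P,0)","    c0=np.array(cv2.minEnclosingCircle(P.astype(np.float32))[0])")
open("h.py","w").write(s)
E
python3 - <<'E'
from h import *
D=np.load("looks.npz"); K=D["K"]
P=dict(white=(.438,.159),yellow=(.461,.265),red=(.468,-.193),green=(.539,-.376))
for n,xy in P.items():
    R=[]
    for k in "01":
        im,T=D[n+k],D[n+k+"T"]; r=collar(im,K,T,n,xy); R.append((r,T)); print(n,k,r)
    (a,T1),(b,T2)=R
    print("tri",tri(proj([[*a[0],.01]],K,T1),T1,proj([[*b[0],.01]],K,T2),T2,K).round(4))
for n in("blue","orange"):
    Q=[]
    for k in "10":
        d=np.load(f"deck_{n}_{k}.npz"); c,m=blob(mask(d["im"],n),(325,180),150,2000)
        cs=max(cv2.findContours(m,cv2.RETR_EXTERNAL,cv2.CHAIN_APPROX_NONE)[0],key=cv2.contourArea)
        q=cv2.approxPolyDP(cv2.convexHull(cs),8,True)[:,0].astype(float); q=q[np.argsort(q[:,1])]
        q=np.vstack([q[:2][np.argsort(q[:2,0])],q[2:][np.argsort(q[2:,0])]]); Q.append((q,d["T"]))
    X=np.array([tri(Q[0][0][i],Q[0][1],Q[1][0][i],Q[1][1],K) for i in range(4)]) # lowL,highL,lowR,highR
    print(n,X.round(4).tolist())
    up=(X[1]+X[3]-X[0]-X[2])/2; al=(X[0]+X[1]-X[2]-X[3])/2
    print("len",np.linalg.norm(up),np.linalg.norm(al),"slope",np.degrees(np.arctan2(up[2],np.hypot(*up[:2]))),"yaw",np.degrees(np.arctan2(-al[0],al[1])),np.degrees(np.arctan2(up[1],up[0])))
    print("centre",X.mean(0)+ (up/np.linalg.norm(up))*-.002)
E
```

```text
white 0 (array([0.4372049, 0.1630447]), np.float64(-0.8803403564639256), np.float64(0.0004739952406050223), 16)
white 1 (array([0.43724604, 0.16249338]), np.float64(-0.8760326072052829), np.float64(0.00042920309073173063), 16)
tri [0.4372 0.1623 0.0062]
yellow 0 (array([0.45964031, 0.27119448]), np.float64(2.117403613355682), np.float64(0.004029468793076973), 16)
yellow 1 (array([0.45988745, 0.27115622]), np.float64(2.1272174801197723), np.float64(0.0008211544743360762), 16)
tri [0.4598 0.2711 0.0097]
red 0 (array([ 0.46495631, -0.18963578]), np.float64(2.7300086387873517), np.float64(0.004272029770993059), 18)
red 1 (array([ 0.46491649, -0.18995776]), np.float64(2.7332739381155964), np.float64(0.0006359335602380883), 19)
tri [ 0.4649 -0.1901  0.0078]
green 0 (array([ 0.53757202, -0.37166565]), None, np.float64(0.004160110338764806), 0)
green 1 (array([ 0.53747764, -0.37143337]), np.float64(-1.6332049103176944), np.float64(0.0007371298181598852), 17)
tri [ 0.5375 -0.3713  0.0116]
blue [[0.5783, 0.2355, 0.0347], [0.6558, 0.2307, 0.0726], [0.5678, -0.0072, 0.0182], [0.6462, -0.0, 0.072]]
len 0.09047951318978616 0.2371065631024524 slope 30.461187832661277 yaw -2.4317991005073525 0.8703401113634442
centre [0.61027036 0.11473134 0.04838602]
orange [[0.5812, -0.0472, 0.0392], [0.6601, -0.0546, 0.064], [0.5602, -0.2801, 0.0419], [0.6384, -0.2893, 0.0671]]
len 0.08286790357707892 0.23480455370075992 slope 17.53986861628496 yaw -5.218181926149024 -6.05914386166266
centre [ 0.60807889 -0.16760525  0.05244157]
```

```bash
python3 - <<'E'
s='''
def deckfit(n):
    C=[]
    zl,zh=.052-.041*np.sin(np.radians(20)),.052+.045*np.sin(np.radians(20))
    for k in "10":
        d=np.load(f"deck_{n}_{k}.npz"); c,m=blob(mask(d["im"],n),(325,180),150,2000)
        cs=max(cv2.findContours(m,cv2.RETR_EXTERNAL,cv2.CHAIN_APPROX_NONE)[0],key=cv2.contourArea)
        q=cv2.approxPolyDP(cv2.convexHull(cs),8,True)[:,0].astype(float); q=q[np.argsort(q[:,1])]
        q=np.vstack([q[:2][np.argsort(q[:2,0])],q[2:][np.argsort(q[2:,0])]])
        C.append(np.array([onplane(q[i],d["K"],d["T"],(zl,zh)[i%2])[0] for i in range(4)]))
    return C
def grip(o): command_gripper(o); return get_grip_width(),get_finger_force()
'''
open("h.py","a").write(s)
E
python3 - <<'E'
from h import *
for n in("blue","orange"):
    for X in deckfit(n):
        up=(X[1]+X[3]-X[0]-X[2])/2; al=(X[0]+X[1]-X[2]-X[3])/2
        print(n,"len",np.linalg.norm(up[:2]),np.linalg.norm(al),"yaw",np.degrees([np.arctan2(-al[0],al[1]),np.arctan2(up[1],up[0])]),"c",X.mean(0)[:2]-.002*np.cos(.349)*up[:2]/np.hypot(*up[:2]))
# white: centre twice
x,y=.4372,.1630; lug=-.880; psi=lug+np.pi
print(get_time()); 
move_pose([x,y,.15],down(psi-np.pi/2)); command_gripper(.65); movel([x,y,.014]); print(grip(0.)); command_gripper(.65)
movel([x,y,.055]); move_pose([x,y,.055],down(psi)); movel([x,y,.014]); print(grip(0.)); command_gripper(.65)
movel([x,y,.15]); move_pose([x,y,.20],down(np.pi/2)); im,K,T=look("wrist"); r=collar(im,K,T,"white",(x,y)); print(r,get_tcp_pos(),get_time())
move_pose([.4747,-.0273,.2],down(np.pi/2)); im,K,T=look("wrist"); print(stand(im,K,T,(.4747,-.0273)))
E
```

```text
blue len 0.07771295440295918 0.23351159242712438 yaw [-2.74323525 -3.32302144] c [0.61045354 0.11664116]
blue len 0.0771154296902255 0.23489492896709066 yaw [-1.81307387 -1.21227809] c [0.61130808 0.11601039]
orange len 0.07863136733215571 0.23559452656486404 yaw [-5.18390446 -5.39657149] c [ 0.60764682 -0.1680578 ]
orange len 0.07939513018230931 0.23510049718627676 yaw [-5.22302938 -5.94118035] c [ 0.60809531 -0.16800078]
12.825
(0.4287013446339493, 29.999263733625412)
(0.43064422920445333, 30.002489984035492)
(array([0.43682298, 0.16364302]), np.float64(-0.8784559013616304), np.float64(0.00047019727823212224), 17) [0.43662519 0.16279843 0.19907684] 22.2167
(array([ 0.4741228 , -0.02730338]), np.float64(-2.368837805621655), np.float64(3.9143475015579305), array([288.56818182, 251.52272727]), array([287.4965035 , 181.94405594]))
```

```bash
cat >> h.py <<'E'
def yawof(q): R=mat(q); return np.arctan2(R[1,0],R[0,0])
def wrap(a): return (a+np.pi)%(2*np.pi)-np.pi
def goto(p,yaw,lin=False):
    """move and take out the standing error"""
    p=np.array(p,float); c=p.copy(); cy=yaw
    for i in range(3):
        movel(c,down(cy)) if (lin or i) else move_pose(c,down(cy))
        wait(.15); e=p-np.array(get_tcp_pos()); ey=wrap(yaw-yawof(get_ee_rot()))
        if np.linalg.norm(e[:2])<.00015 and abs(ey)<.003: break
        c=c+e; cy=cy+ey
    return c,cy
SEAT=np.array([.4740,-.0281]); KEY=-2.3687
def lower(xy,cz,cyaw,z=.031,f=12,v=.04):
    hit=movel([xy[0],xy[1],z],down(cyaw),v=v,until_force=f); wait(.1); return hit,np.array(get_tcp_pos()).round(4),np.array(get_ft_force()).round(1)
E
python3 - <<'E'
from h import *
x,y=.4372,.1630; psi=-.880+np.pi
move_pose([x,y,.15],down(psi)); movel([x,y,.014]); print(grip(0.),get_tcp_pos(),yawof(get_ee_rot())-psi)
movel([x,y,.13]); print(get_grip_width(),get_ft_force())
c,cy=goto([*SEAT,.13],KEY+np.pi); print(c,cy,get_tcp_pos(),get_grip_width(),get_time())
look("wrist","overseat"); look("side","side1")
print(lower(c[:2],0,cy),get_ft_torque(),get_grip_width(),get_time())
E
```

```text
(0.4283317007724771, 30.001486837863922) [0.43759982 0.16319626 0.01458015] 0.0001211141229182644
0.4283717850433247 [-0.54516298 -0.07769728 -1.87240735]
[ 0.47397535 -0.02806954  0.12999835] 0.7729589673172139 [ 0.4739952  -0.02825476  0.12994372] 0.4289734136491002 28.2583
(True, array([ 0.4745, -0.028 ,  0.0326]), array([-0.5,  1. ,  4.4])) [-0.02927732  0.11493091 -0.01425056] 0.42987687335366276 30.7333
```

View pics/overseat.png

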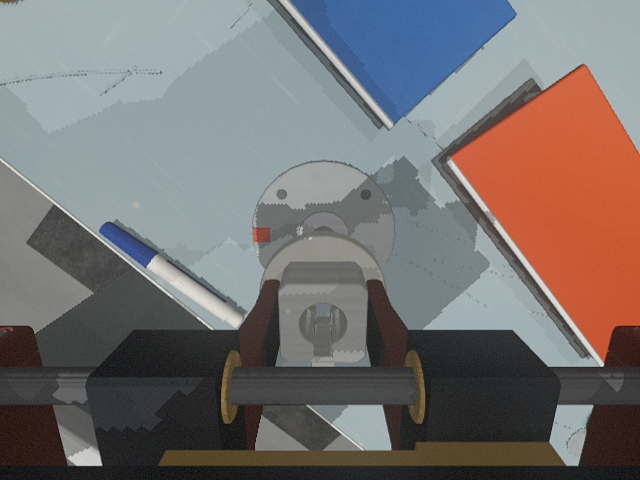

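White went home on the first try: TCP z is 0.0326, which equals the 14.6 mm grip height plus the 18 mm shoulder. The picture shows the collar held at (323,310) just before lowering. Now I'll rack it on blue.

```bash
cat >> h.py <<'E'
SEAT=np.array([.4743,-.0280])
DECK=dict(blue=((.6107,.1160,.052),-2.3),orange=((.6077,-.1683,.052),-5.2))
def place(d,y,k,x=-.003,flip=0):
    c,yw=DECK[d]; R=Rn.from_euler('ZY',[yw,-20],degrees=True).as_matrix()
    Q=R@Rn.from_euler('z',k*np.pi/2+flip*np.pi).as_matrix()@np.diag([1.,-1,-1]); q=quat(Q)
    at=lambda h:np.array(c)+R@[x,y,h]
    g=.0146
    move_pose(at(g+.06),q); wait(.15); e=at(g+.06)-np.array(get_tcp_pos())
    if get_grip_width()<.41: print("LOST",get_grip_width()); return False
    hit=movel(at(g+.015)+e,q); hit=movel(at(g-.008)+e,q,v=.03,until_force=5); wait(.1)
    t=R.T@(np.array(get_tcp_pos())-c); print("place",hit,t.round(4),np.array(get_ft_force()).round(1),"w",get_grip_width())
    command_gripper(.65); wait(.1); movel(at(g+.05),q); movel(at(g+.10),q)
    return True
E
python3 - <<'E'
from h import *
wait(.3); print(get_tcp_pos(),get_grip_width())
p=get_tcp_pos(); movel([p[0],p[1],.14]); print(get_grip_width(),get_ft_force())
print(place("blue",.06,2),get_time())
x,y=.4598,.2712; move_pose([x,y,.2],down(np.pi/2)); im,K,T=look("wrist"); print(collar(im,K,T,"yellow",(x,y)),get_tcp_pos(),get_time())
look("top","t2")
E
```

```text
[ 0.47456388 -0.02797542  0.03258119] 0.43015371633054966
0.42964543765056257 [-0.29619991 -0.59933941 -1.1278241 ]
place True [-0.0029  0.0606  0.0138] [ 1.5 -0.2  1.2] w 0.4290737711724971
True 36.2083
(array([0.45969254, 0.27102784]), np.float64(2.115390759537517), np.float64(0.004012446605850376), 17) [0.45975563 0.27080848 0.19936432] 37.5833
```

```bash
python3 -c "
import cv2;i=cv2.imread('pics/t2.png');cv2.imwrite('pics/t2c.png',cv2.resize(i[150:300,150:450],None,fx=2.6,fy=2.6,interpolation=cv2.INTER_CUBIC))"
```

```text
(no output)
```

View pics/t2c.png

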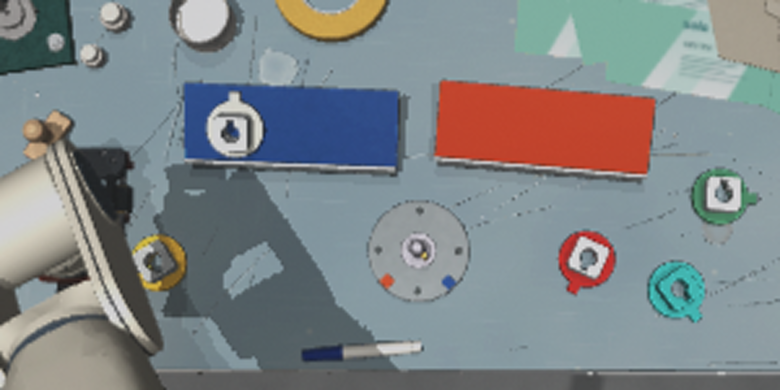

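White lies flat on the blue deck at (235,130) with its lug up-slope. Now yellow.

```bash
cat >> h.py <<'E'
def pick(n,x,y,lug,k):
    psi=wrap(lug+k*np.pi/2-np.pi/2)+np.pi/2   # keep within -pi/2..3pi/2
    pre=psi-np.pi/2 if psi>np.pi/2 else psi+np.pi/2
    move_pose([x,y,.12],down(pre)); command_gripper(.65); movel([x,y,.014]); w1=grip(0.); command_gripper(.65)
    movel([x,y,.055]); move_pose([x,y,.055],down(psi)); movel([x,y,.014]); w=grip(0.); print(n,"grip",w1,w,get_tcp_pos())
    movel([x,y,.13]); return get_grip_width()>.41
def seat(seatlug,k):
    psi=wrap(seatlug+k*np.pi/2-np.pi/2)+np.pi/2
    c,cy=goto([*SEAT,.13],psi)
    if get_grip_width()<.41: print("LOST"); return False
    r=lower(c[:2],0,cy); wait(.3); print("seat",r,"w",get_grip_width(),"t",get_time())
    return r[1][2]<.0345
def lift(): p=get_tcp_pos(); movel([p[0],p[1],.14]); return get_grip_width()
E
python3 - <<'E'
from h import *
if pick("yellow",.4597,.2704,2.117,0) and seat(KEY-np.pi/2,0):
    print(lift()); print(place("orange",.06,0),get_time())
    x,y=.5375,-.3717; move_pose([x,y-.05,.2],down(np.pi/2)); im,K,T=look("wrist"); print(collar(im,K,T,"green",(x,y)))
    look("top","t3")
E
python3 -c "
import cv2;i=cv2.imread('pics/t3.png');cv2.imwrite('pics/t3c.png',cv2.resize(i[150:300,150:450],None,fx=2.6,fy=2.6,interpolation=cv2.INTER_CUBIC))"
```

```text
yellow grip (0.4328280227586506, 29.99764496460557) (0.4275652017836412, 30.00254899263382) [0.46032631 0.27075805 0.01481482]
seat (True, array([ 0.4745, -0.028 ,  0.0328]), array([-0.3, -0.3,  4.5])) w 0.43098120150851965 t 49.0
0.4292454958972442
place True [-0.003   0.0599  0.0141] [-0.1 -0.3  0.5] w 0.43135904418433085
True 54.5917
(array([ 0.5374932 , -0.37143662]), np.float64(-1.6345323239514815), np.float64(0.0007515641756928168), 17)
```

View pics/t3c.png

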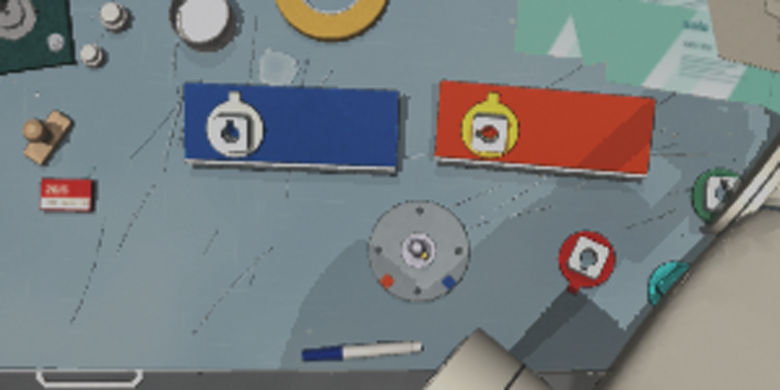

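Yellow lies flat at (490,128) on the orange deck with its lug up. Now green.

```bash
python3 - <<'E'
from h import *
if pick("green",.5375,-.3722,-1.634,3) and seat(KEY-np.pi/2,3):
    print(lift()); print(place("orange",-.06,3,x=.005,flip=1),get_time())
    x,y=.4649,-.1898; move_pose([x,y-.05,.2],down(np.pi/2)); im,K,T=look("wrist"); print(collar(im,K,T,"red",(x,y)))
    look("wrist","w4"); print(get_time())
E
```

```text
green grip (0.4330015482209849, 29.997224360704422) (0.43138385885236574, 30.041627353057265) [ 0.53782784 -0.37221237  0.0147959 ]
seat (True, array([ 0.4746, -0.0279,  0.0327]), array([-0.7,  1. ,  4.8])) w 0.43202125884236 t 68.6
0.4302034505977311
place True [ 0.0053 -0.0609  0.0138] [0.7 0.4 0.7] w 0.4275053068296445
True 73.5083
(array([ 0.46486144, -0.2180286 ]), np.float64(2.686281413545301), np.float64(0.004178318546000439), 18)
74.1167
```

View pics/w4.png

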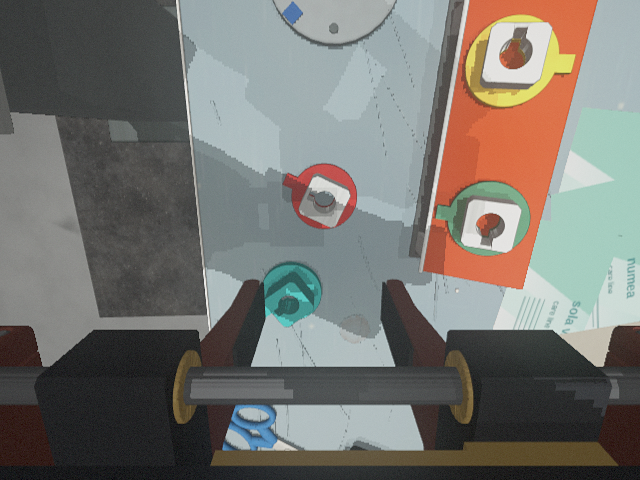

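Green lies flat on the orange deck at (488,222), with its lug down-slope inside the lip. Red has been knocked about 28 mm to the right, to (325,197). I'll re-measure it from overhead and pick it.

```bash
python3 - <<'E'
from h import *
x,y=.4649,-.2180; move_pose([x,y,.2],down(np.pi/2)); im,K,T=look("wrist"); r=collar(im,K,T,"red",(x,y)); print(r)
(x,y),lug=r[0],r[1]
if np.hypot(x-.4649,y+.218)<.004 and abs(lug-2.686)<.1 and pick("red",x,y-.0007,lug,2) and seat(KEY,2):
    print(lift()); print(place("blue",-.06,2),get_time())
    p=np.array(get_tcp_pos()); move_pose([.5,-.03,.33],down(np.pi/2)); look("wrist","w5"); print(get_time())
E
```

```text
(array([ 0.46497362, -0.21805275]), np.float64(2.691570434553674), np.float64(0.0041656942193604605), 19)
red grip (0.43269134810661786, 29.99087892472744) (0.43243376509549114, 30.0012069940567) [ 0.4655175  -0.21900049  0.01478483]
seat (True, array([ 0.4744, -0.0281,  0.0328]), array([-1. , -0.3,  4.4])) w 0.42798035863250355 t 85.0083
0.43487761004704295
place True [-0.0031 -0.0599  0.0141] [ 0.5 -0.4 -0.1] w 0.43329780270485907
True 90.4667
91.65
```

View pics/w5.png

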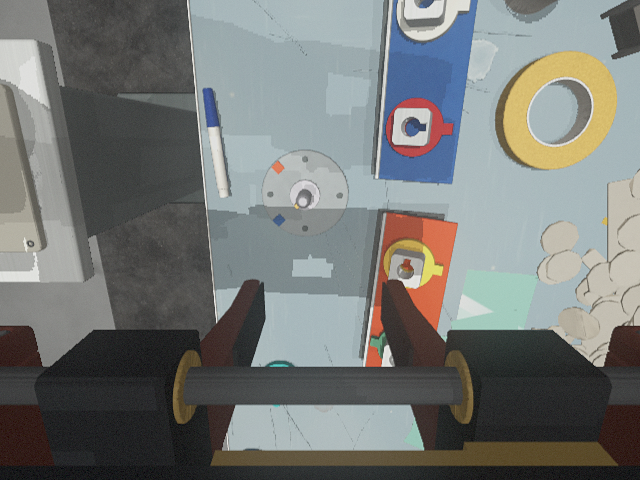

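All four collars lie flat on their decks: red at (415,128), white at (425,10), yellow at (408,268), and green at (385,345), partly hidden by a finger. No view shows a black collar.

```bash
python3 -c "
from station import *
print(job_done(),get_time())"
```

```text
the job is handed in; nothing more can be done
the job is handed in; nothing more can be done
```

I tested and racked the white, yellow, green and red collars (no black was present), each fully home on the shaft first: white and red are on blue, yellow and green on orange, and I handed the job in at about 92 s without seeing the verdict.

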